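# Swing the bench lamp over the dark walnut bowl

## Robot

A 7-joint arm with a two-finger parallel gripper is mounted at the origin on the work surface. World frame = base frame: x ahead of the robot, y to its left, z up, the work surface at z = 0. Lengths are in m, angles in rad, forces in N, time in s.
With the tool pointing down it reaches from about 0.35 to 0.9 m from the base axis. Payload 8.1 kg.
Tool frame: the origin (TCP) lies at the very end of the fingers, on their centre line; the grasp point (between the pads) lies 19 mm behind it; y points along the fingers, x is the direction in which the jaws open and shut, and the axes are right-handed (so a half turn about y gives the same grasp; the last joint's range is limited). The gripper opens to 92 mm and grips with 3 to 60 N. Pads are 19 mm wide; open, the fingers measure 130 mm over their backs; the gripper's body (75 mm by 190 mm) begins 47 mm behind the grasp point.
Start: joints at [1.07, 0.434, 0.025, 1.573, -0.012, 1.134, -0.075], TCP at [0.242, -0.576, 0.227] pointing down, gripper open.
Joint ranges: [-2.62, 2.62], [-0.44, 2.09], [-1.27, 1.32], [0.08, 2.57], [-1.32, 4.46], [0.12, 2], [-2.74, 2.74]. Speed limits (rad/s): [2.22, 2.22, 3.01, 3.01, 3.14, 3.14, 3.14].

## Interface

Orientations are given as a rotation vector (axis times angle).
In Python, from cell import arm, imaging gives the robot as it stands. The module is installed in compiled form; this text tells all that it offers.
- The arm moves only by the tool send_rows, never from a script. Its argument "steps" is a list of rows, each a list of 5 numbers: the opening, from 0 (shut) to 1 (fully open), then the shift along the tool's x, y, z in cm, then the turn about the tool's y in rad. In form: [[jaw, x, y, z, roll], ...]. A call has 1 to 20 rows; each row is the pose to reach, as a shift and turn from the pose commanded when the call began, along the tool's axes at that moment; what a row does not reach only later rows make up. A row lasts 1/8 s, in which the tool goes at most 62.5 mm and 10.7 degrees, less where a joint would pass 70% of its speed; a pose out of reach is approached as far as the arm can. A call with a gripper value outside its range is refused whole. The fingers move at their own pace and stop on an object; "squeeze" is the grip in N (left out, the last holds). Time passes only in rows, so rows that repeat a pose let the fingers close. It gives the time, the measured TCP pose, the force and the opening at its end, in the units of the state.
- arm.observe(): the state, without advancing time (a new reading comes with each control period).
- imaging.get_image(name): name is "scene" or "side" or "wrist"; returns the picture (384x512x3 uint8, blue, green, red); there is no depth.
- imaging.camera_params(name): a dict with "camera_matrix" (3x3 intrinsics, pixels), "position" and "orientation" of the camera in the world; the wrist camera has in their place "mount" (4x4, takes a point from camera to tool coordinates, whose origin is the TCP and whose axes are the tool frame's). Camera axes: x right, y down, z forward; pixel columns grow to the right and rows downward; lengths in m; the calibration is good to about 2 mm. A picture is of the moment at which its call begins: read the wrist's pose just before it. camera_params takes no time and is no camera call.
- arm.sign_off(): hands the job in, once; it reports no verdict.
The state is a dict: "clock": time; "joints": joint angles; "dq": joint speeds; "joint_efforts": joint torques, N m; "position": TCP position; "ee_rot": TCP orientation; "force": force on the tool from outside, world axes, zero at the start; "ft_torque": the same for the moment, N m; "width": opening from 0.0 (shut) to 1.0 (fully open).
Only numpy, scipy, OpenCV 4.12 (cv2) and the standard library are available. Lean on these libraries where they do the work, as an engineer would, in place of code of your own. Each camera call takes 0.05 s, during which the arm holds its last target.

## Task

I want to sand the small dark walnut bowl next. Take the lamp arm by its red post and swing it round until the lamp head stands centred over that bowl, then let go so that it stays there. Do not shift the bowl.

Things in the scene. Friction and masses are not known exactly. Their poses are not given: they have to be found in the camera images.
- lamp_arm (a joint): Hinge of the level lamp arm on a 24 mm upright aluminium pillar near the far edge of a plywood board (350 x 580 mm, 18 mm thick, fixed). Value in rad: 0 when the arm points square to the board's near edge (towards the robot), positive to the robot's left (clockwise from above), stops at -1.35 and 1.35. Light friction (about 1 N at the lamp), no spring: it stays where it is left.
- lamp_handle (a point): Grip point of the red upright round post (22 mm across, 60 mm long) on top of the white round lamp head, on the lamp's axis: the lamp's centre is straight below. 0.215 m above the bench, 25 mm below the post's top, 35 mm above the head. Head 84 mm across, 30 mm thick, underside 0.148 m above the bench; the arm (16 mm wide, not above the head's top) leads from it to the pillar.
- lamp_pillar (a point): The upright hinge axis of the lamp arm, at arm height (0.165 m above the bench). The hub there is 40 mm across and ends 20 mm above this point. The lamp handle moves level on a circle of 240 mm radius about this axis.
- walnut_bowl: Small round bowl of dark brown walnut, 76 mm across, 45 mm high, loose on one of four cork pads (tops 22 mm above the bench) on the lamp's circle, two each side of where the lamp starts; its centre is within 10 mm of that circle. Origin: centre of its underside, z up. The other pads hold a pale bowl, a dark square block and a pale one (66 mm wide, 42 mm high): not wanted.
There are look-alikes about, which are no part of the job. What is shaped like the walnut_bowl but orange or yellow is not meant.

How it is judged:
At the end, for the whole second after the job is handed in: The lamp's axis stands within 20 mm (seen from above) of the centre of the dark walnut bowl, the arm is at rest, and the bowl is upright within 10 degrees and within 15 mm of where it started (horizontal distance between lamp_handle and walnut_bowl below 0.02 m and velocity of joint lamp_arm between -0.05 and 0.05 rad/s and distance of walnut_bowl from where it was at the start of the episode below 0.015 m and angle between walnut_bowl's own z axis and vertical below 0.17 rad); the robot touches nothing.
It fails at once if the walnut bowl is pushed or carried off its place (more than 30 mm) (distance of walnut_bowl from where it was at the start of the episode above 0.03 m).
It also fails if it takes over 32 s, if anything falls off the work surface, if the arm or the gripper's body presses on something with over 40 N, if the wrist force passes 120 N, or if a joint passes its speed limit or range.

## Working session

There is one attempt and no reset: what is moved stays moved. The work goes in short steps, Python scripts to look and compute and a tool call to move; the robot and the scene stay as the last step left them, time stands still between calls to the robot, and variables do not carry over. Pictures are saved under pics/ and viewed, and the job is handed in when it is done.

Besides the shell and the picture viewer there is one more tool, called as name(argument=value, ...), one argument or row to a line, values as JSON. send_rows: Moves the arm, as the interface text tells. Its arguments: {"type":"object","properties":{"steps":{"type":"array","items":{"type":"array","items":{"type":"number"}}},"squeeze":{"type":"number"}},"required":["steps"]}

```bash
mkdir -p pics
python3 - <<'E'
from cell import arm, imaging
import cv2
s=arm.observe();print(s)
for n in("scene","side","wrist"):
    cv2.imwrite(f"pics/{n}0.png",imaging.get_image(n));print(n,imaging.camera_params(n))
E
```

```text
{'clock': 0.0, 'joints': array([ 1.07042464,  0.43519668,  0.02499066,  1.57408948, -0.01160848,
        1.13400495, -0.07511097]), 'dq': array([ 0.00130473,  0.00033131, -0.00118943, -0.00061001, -0.0026629 ,
        0.00106652,  0.00061214]), 'joint_efforts': array([-1.25043720e-03, -6.67872620e+01,  9.84572992e-01, -3.14467084e+01,
       -6.05082954e-02,  4.28592833e-02,  1.67406197e-04]), 'position': array([ 0.24184607, -0.57575925,  0.22596446]), 'ee_rot': array([-1.37073094,  0.91250113, -0.91025183]), 'force': array([ 0.0761635 ,  0.41700827, -0.33575086]), 'ft_torque': array([-0.01746941, -0.01393147,  0.00538904]), 'width': 0.996105112164497}
scene {'camera_matrix': array([[405.2234222 ,   0.        , 255.20277436],
       [  0.        , 405.2234222 , 196.83777072],
       [  0.        ,   0.        ,   1.        ]]), 'position': array([ 1.06657638, -0.2932353 ,  0.91503341]), 'orientation': array([-2.15568576, -1.2966393 ,  0.43675036])}
side {'camera_matrix': array([[460.44436462,   0.        , 259.00200202],
       [  0.        , 460.44436462, 193.20264119],
       [  0.        ,   0.        ,   1.        ]]), 'position': array([0.06353923, 0.67913991, 0.87843344]), 'orientation': array([-0.83709305,  2.53041036, -1.13195849])}
wrist {'camera_matrix': array([[265.85103219,   0.        , 254.61352264],
       [  0.        , 265.85103219, 189.6000227 ],
       [  0.        ,   0.        ,   1.        ]]), 'mount': array([[ 9.99999664e-01, -7.19672028e-04, -3.91492081e-04,
        -1.50541651e-04],
       [ 1.53642254e-04, -3.04640493e-01,  9.52467399e-01,
        -1.57739785e-01],
       [-8.04728485e-04, -9.52467140e-01, -3.04640281e-01,
         8.33150122e-02],
       [ 0.00000000e+00,  0.00000000e+00,  0.00000000e+00,
         1.00000000e+00]])}
```

View pics/scene0.png

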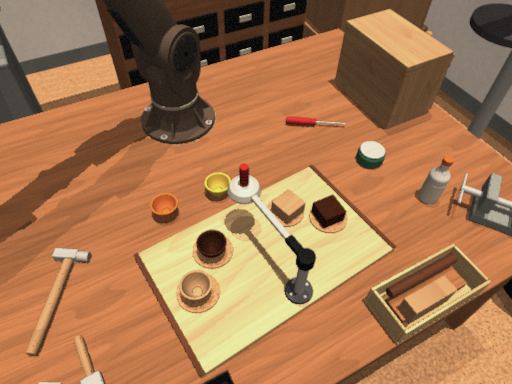

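View pics/side0.png

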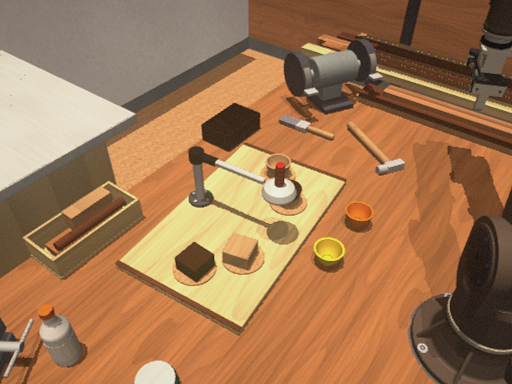

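View pics/wrist0.png

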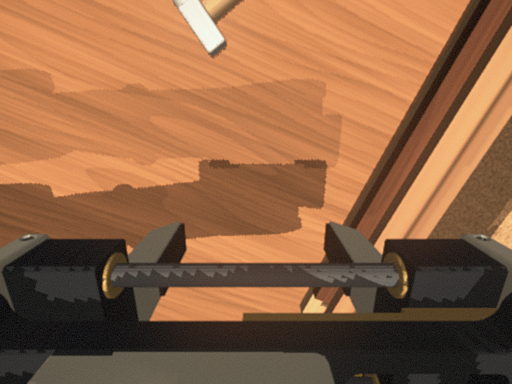

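The scene view shows the dark walnut bowl at about (211,246), with the pale bowl beside it at (197,289). The red post is at about (244,175) and the hub at (305,258). In the side view the lamp hides the dark bowl, and the red post is at about (280,173).

```bash
cat > h.py <<'E'
import numpy as np,cv2
from scipy.spatial.transform import Rotation as R
from cell import arm, imaging
def ray(n,uv):
    p=imaging.camera_params(n);K=p["camera_matrix"]
    M=R.from_rotvec(p["orientation"]).as_matrix()
    d=M@np.linalg.solve(K,[uv[0],uv[1],1.]);return p["position"],d
def onz(n,uv,z):
    o,d=ray(n,uv);return o+d*(z-o[2])/d[2]
def red(im):
    h=cv2.cvtColor(im,cv2.COLOR_BGR2HSV)
    return (((h[...,0]<5)|(h[...,0]>172))&(h[...,1]>170)&(h[...,2]>60)).astype(np.uint8)
def tri(a,b):
    (o1,d1),(o2,d2)=a,b
    A=np.stack([d1,-d2],1);t=np.linalg.lstsq(A,o2-o1,rcond=None)[0]
    p,q=o1+d1*t[0],o2+d2*t[1];return (p+q)/2,np.linalg.norm(p-q)
E
python3 - <<'E'
from h import *
for n in("scene","side"):
    im=cv2.imread(f"pics/{n}0.png")
    k,l,st,c=cv2.connectedComponentsWithStats(red(im))
    for i in range(1,k):
        if st[i,4]>30: print(n,st[i],c[i])
a=cv2.imread("pics/scene0.png")[150:310,150:350]
cv2.imwrite("pics/z0.png",cv2.resize(a,None,fx=4,fy=4,interpolation=cv2.INTER_NEAREST)[:600])
b=cv2.imread("pics/side0.png")[130:230,170:330]
cv2.imwrite("pics/z1.png",cv2.resize(b,None,fx=5,fy=5,interpolation=cv2.INTER_NEAREST))
E
```

```text
scene [286 117  30   8 201] [300.23383085 120.6119403 ]
scene [240 164   9  22 142] [243.72535211 173.50704225]
side [276 162   9   6  40] [279.8  164.65]
```

View pics/z0.png

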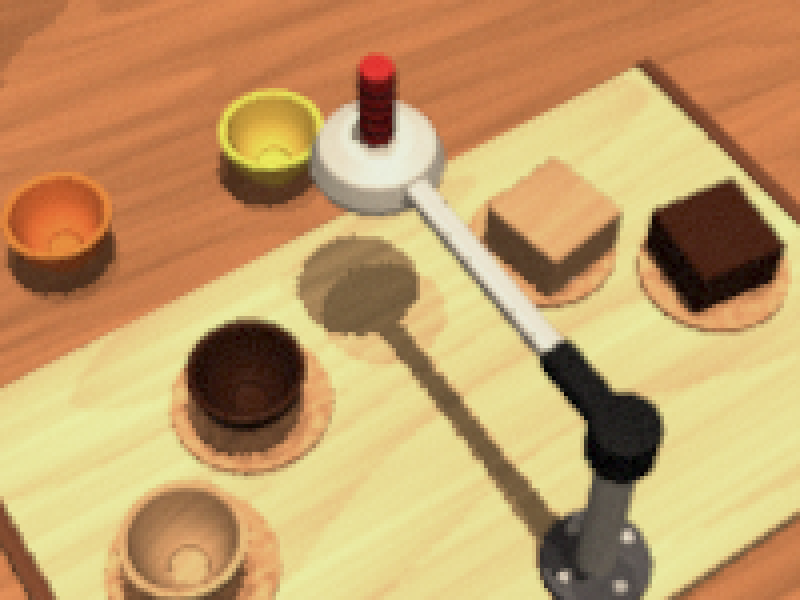

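View pics/z1.png

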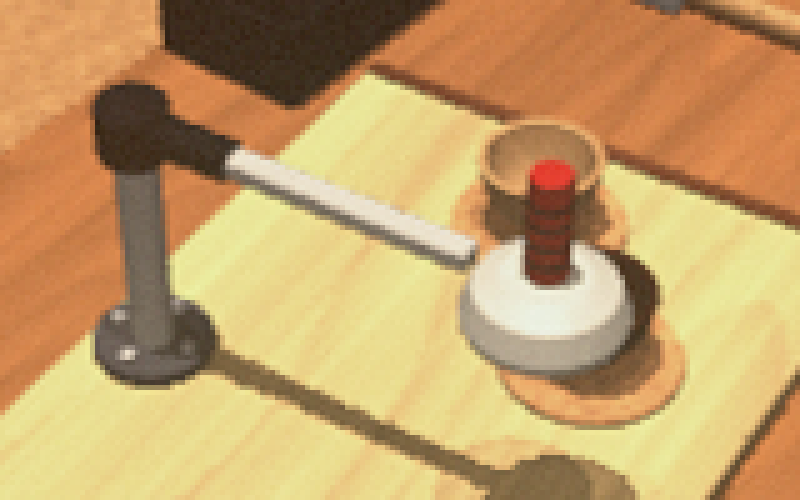

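Run:
```python
from h import *
s=lambda x,y:(x/4+149.6,y/4+149.6)
d=lambda x,y:(x/5+169.6,y/5+129.6)
P,e=tri(ray("scene",s(377,67)),ray("side",d(551,175)));print("post top",P,e,onz("scene",s(377,67),.24),onz("side",d(551,175),.24))
H,e=tri(ray("scene",s(624,427)),ray("side",d(131,103)));print("hub top",H,e,onz("scene",s(624,427),.185),onz("side",d(131,103),.185))
pts=np.array([onz("scene",s(*q),.067)[:2] for q in((188,371),(306,371),(247,319),(247,426))])
A=np.c_[2*pts,np.ones(4)];x=np.linalg.lstsq(A,(pts**2).sum(1),rcond=None)[0]
B=x[:2];print("bowl",B,"r",np.sqrt(x[2]+B@B))
pts=np.array([onz("scene",s(*q),.022)[:2] for q in((171,405),(334,405),(246,473),(320,365))])
A=np.c_[2*pts,np.ones(4)];x=np.linalg.lstsq(A,(pts**2).sum(1),rcond=None)[0]
print("pad",x[:2],np.sqrt(x[2]+x[:2]@x[:2]))
C=H[:2];a0=np.arctan2(*(P[:2]-C)[::-1]);a1=np.arctan2(*(B-C)[::-1])
print("radii",np.linalg.norm(P[:2]-C),np.linalg.norm(B-C),a0,a1,"target",C+.24*np.array([np.cos(a1),np.sin(a1)]))
st=arm.observe();M=R.from_rotvec(st["ee_rot"]).as_matrix();print(M)
# red shaft bottoms for board orientation unneeded
```

```text
post top [ 0.50020786 -0.00402681  0.23718387] 0.0009043780034875199 [ 0.50215491 -0.0054854   0.24      ] [ 0.49851062 -0.00058744  0.24      ]
hub top [0.74044688 0.01633148 0.18124376] 0.0003631576124876281 [0.74199006 0.01461761 0.185     ] [0.73692444 0.0200333  0.185     ]
bowl [ 0.54815196 -0.1200027 ] r 0.03752768890511065
pad [ 0.54340073 -0.11740979] 0.05140958702281066
radii 0.241100076924455 0.2357209079241114 -3.057052813697106 -2.52486203911403 target [ 0.54466119 -0.12247761]
[[ 3.87251316e-01 -5.45912786e-04  9.21974034e-01]
 [-9.21973445e-01  1.04679949e-03  3.87251689e-01]
 [-1.17652760e-03 -9.99999303e-01 -9.79426124e-05]]
```

send_rows(
  steps=[
    [1,0,-7.5,0,0],
    [1,0,-7.5,0,0],
    [1,-42.8,-7.5,46,0],
    [1,-42.8,-7.5,46,0],
    [1,-42.8,-7.5,46,0],
    [1,-42.8,-7.5,46,0],
    [1,-42.8,-7.5,46,0],
    [1,-42.8,-7.5,46,0],
    [1,-42.8,-7.5,46,0],
    [1,-42.8,-7.5,46,0],
    [1,-42.8,-7.5,46,0],
    [1,-42.8,-7.5,46,0],
    [1,-42.8,-7.5,46,0],
    [1,-42.8,-7.5,46,0],
    [1,-42.8,-7.5,46,0],
    [1,-42.8,-7.5,46,0],
  ],
  squeeze=10,
)

```text
clock: 2.15
position: [0.5001, -0.0049, 0.3017]
ee_rot: [-1.371, 0.913, -0.914]
force: [-0.5, -0.5, -1.0]
width: 1.0
```

Run:
```python
from h import *
st=arm.observe();print(st["clock"],st["position"],st["joints"]);M=R.from_rotvec(st["ee_rot"]).as_matrix();print(M.round(4))
im=imaging.get_image("wrist");cv2.imwrite("pics/w1.png",im);cv2.imwrite("pics/s1.png",imaging.get_image("scene"))
p=imaging.camera_params("wrist")
T=np.eye(4);T[:3,:3]=M;T[:3,3]=st["position"];T=T@p["mount"]
k,l,s,c=cv2.connectedComponentsWithStats(red(im))
for i in range(1,k):
    if s[i,4]>30: print(s[i],c[i])
for z in(.24,.215):
    q=T[:3,:3].T@(np.array([.5,-.0035,z])-T[:3,3]);q=p["camera_matrix"]@q;print("expected post",z,q[:2]/q[2])
```

```text
2.15 [ 0.50011248 -0.00490736  0.30173401] [ 0.23325373  0.20458774 -0.39629424  1.72774067  0.08399081  1.22597911
 -1.35950804]
[[ 3.851e-01 -0.000e+00  9.229e-01]
 [-9.229e-01 -5.000e-04  3.851e-01]
 [ 5.000e-04 -1.000e+00 -2.000e-04]]
[249 200  11  12  37] [254.10810811 205.21621622]
[  0 205  30  34 464] [ 11.44181034 223.30172414]
expected post 0.24 [253.34134234 203.28720263]
expected post 0.215 [253.45004152 194.17351921]
```

View pics/w1.png

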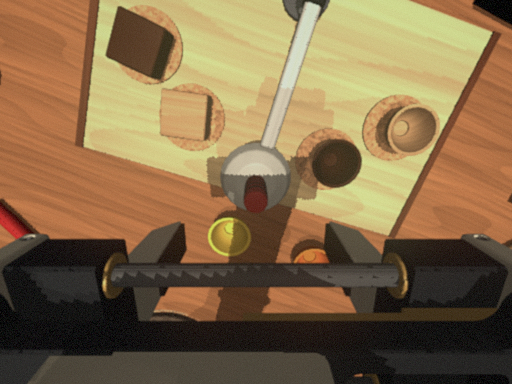

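View pics/s1.png

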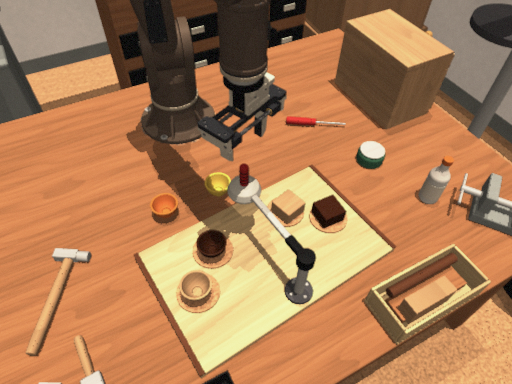

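The wrist view puts the post's top at about (256,202), within 2 px of the prediction. The walnut bowl's rim is at about (337,163). I'll descend and grip.

send_rows(
  steps=[
    [1,0,5,0,0],
    [1,0,9,0,0],
    [1,0,10.6,0,0],
    [1,0,10.6,0,0],
    [0,0,10.6,0,0],
    [0,0,10.6,0,0],
    [0,0,10.6,0,0],
    [0,0,10.6,0,0],
    [0,0,10.6,0,0],
    [0,0,10.6,0,0],
  ],
  squeeze=10,
)

```text
clock: 3.5
position: [0.5004, -0.0035, 0.1957]
ee_rot: [-1.372, 0.912, -0.911]
force: [0.7, -0.7, 0.2]
width: 0.4
```

Run:
```python
from h import *
st=arm.observe();print(st["clock"],st["position"],st["width"],st["force"])
# bowl rim from earlier wrist picture
M=np.array([[.3851,0,.9229],[-.9229,-.0005,.3851],[.0005,-1,-.0002]]);p=imaging.camera_params("wrist")
T=np.eye(4);T[:3,:3]=M;T[:3,3]=[.5001,-.0049,.3017];T=T@p["mount"]
im=cv2.imread("pics/w1.png");cv2.imwrite("pics/w1z.png",cv2.resize(im[120:200,290:370],None,fx=7,fy=7,interpolation=cv2.INTER_NEAREST))
def w(u,v,z):
    d=T[:3,:3]@np.linalg.solve(p["camera_matrix"],[u,v,1.]);return T[:3,3]+d*(z-T[2,3])/d[2]
m=(im.max(2)<80).astype(np.uint8);k,l,s,c=cv2.connectedComponentsWithStats(m)
print(s[l[163,337]],c[l[163,337]],w(337,163,.067))
```

```text
3.5 [ 0.50043103 -0.00348846  0.19570567] 0.3997779207944967 [ 0.72868372 -0.71311506  0.24411337]
[ 312  140   48   47 1534] [335.69752282 163.16492829] [ 0.54730048 -0.11910397  0.067     ]
```

View pics/w1z.png

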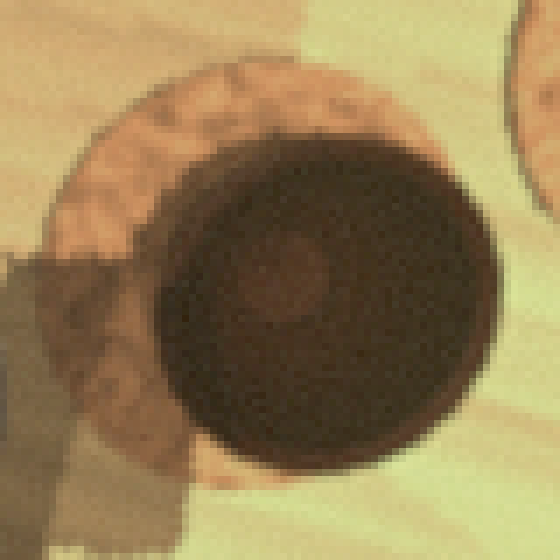

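Both views agree on the bowl: (0.548, -0.120). The jaws are still closing, so I'll finish the close.

send_rows(
  steps=[
    [0,0,0,0,0],
    [0,0,0,0,0],
    [0,0,0,0,0],
    [0,0,0,0,0],
  ],
  squeeze=10,
)

```text
clock: 4.0
position: [0.5006, -0.0036, 0.1958]
ee_rot: [-1.371, 0.911, -0.912]
force: [1.6, -1.4, -1.3]
width: 0.238
```

Run:
```python
from h import *
st=arm.observe();print(st["clock"],st["position"],st["width"],st["force"])
M=R.from_rotvec(st["ee_rot"]).as_matrix();P=st["position"]
C=np.array([.7400,.0165]);B=np.array([.548,-.1197])
v=P[:2]-C;r=np.linalg.norm(v);print("r",r)
a0=np.arctan2(v[1],v[0]);a1=np.arctan2(*(B-C)[::-1])
a1=a1%(2*np.pi);a0=a0%(2*np.pi);print(a0,a1)
C=P[:2]-.24*v/r
for f in np.linspace(0,1,13)[1:]:
    a=a0+f*(a1-a0);q=C+.24*np.array([np.cos(a),np.sin(a)])
    print((M.T@np.r_[q-P[:2],0]*100).round(2),q.round(4))
```

```text
4.0 [ 0.50060614 -0.00356966  0.19575291] 0.23793666850132034 [ 1.57658205 -1.38223283 -1.32662066]
r 0.24023365825913237
3.2252323998867323 3.75858289185407
[ 1.02  0.   -0.31] [ 0.5017 -0.0142]
[ 2.06  0.   -0.57] [ 0.5033 -0.0247]
[ 3.1   0.   -0.78] [ 0.5054 -0.0352]
[ 4.15  0.   -0.95] [ 0.5079 -0.0455]
[ 5.21  0.   -1.07] [ 0.5109 -0.0558]
[ 6.28  0.   -1.15] [ 0.5143 -0.0659]
[ 7.34  0.   -1.17] [ 0.5182 -0.0758]
[ 8.41  0.   -1.15] [ 0.5225 -0.0856]
[ 9.47  0.   -1.08] [ 0.5273 -0.0951]
[10.53  0.   -0.97] [ 0.5325 -0.1045]
[11.59  0.   -0.81] [ 0.538  -0.1135]
[12.64  0.   -0.6 ] [ 0.544  -0.1224]
```

Width 0.238 × 92 mm is about 22 mm, so the post is held. I'll swing along the arc.

send_rows(
  steps=[
    [0,0.5,0,-0.15,0],
    [0,1.0,0,-0.3,0],
    [0,2.05,0,-0.57,0],
    [0,3.1,0,-0.78,0],
    [0,4.15,0,-0.95,0],
    [0,5.2,0,-1.07,0],
    [0,6.3,0,-1.15,0],
    [0,7.35,0,-1.17,0],
    [0,8.4,0,-1.15,0],
    [0,9.45,0,-1.08,0],
    [0,10.5,0,-0.97,0],
    [0,11.6,0,-0.81,0],
    [0,12.2,0,-0.7,0],
    [0,12.65,0,-0.6,0],
    [0,12.65,0,-0.6,0],
    [0,12.65,0,-0.6,0],
    [0,12.65,0,-0.6,0],
  ],
)

```text
clock: 6.12
position: [0.5439, -0.1224, 0.1957]
ee_rot: [-1.371, 0.911, -0.912]
force: [0.3, -0.4, 0.6]
width: 0.238
```

Run:
```python
from h import *
st=arm.observe();print(st["clock"],st["position"],st["width"],st["force"],st["dq"].round(3))
cv2.imwrite("pics/s2.png",imaging.get_image("scene"));cv2.imwrite("pics/d2.png",imaging.get_image("side"))
```

```text
6.125 [ 0.54393673 -0.12238986  0.19573809] 0.23803904635094358 [ 0.27428499 -0.36876367  0.60069106] [-0.001 -0.002  0.    -0.002 -0.    -0.001 -0.   ]
```

View pics/s2.png

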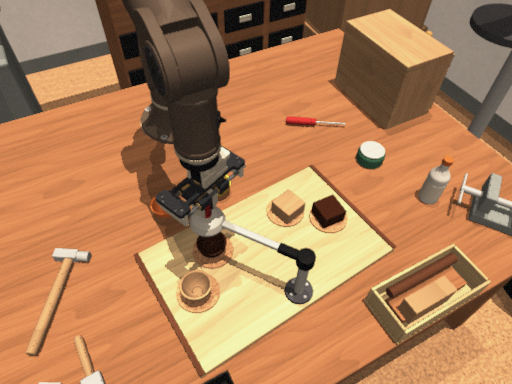

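The lamp head is now at about (208,220), over the dark bowl at (211,244), and the force is near zero. I'll open the jaws in place and lift straight up.

send_rows(
  steps=[
    [0.45,0,0,0,0],
    [0.45,0,0,0,0],
    [0.7,0,0,0,0],
    [0.9,0,0,0,0],
    [0.9,0,0,0,0],
    [0.9,0,0,0,0],
    [0.9,0,0,0,0],
    [0.9,0,-3,0,0],
    [0.9,0,-8,0,0],
    [0.9,0,-13,0,0],
    [0.9,0,-13,-15,0],
    [0.9,0,-13,-15,0],
    [0.9,0,-13,-15,0],
    [0.9,0,-13,-15,0],
    [0.9,0,-13,-15,0],
    [0.9,0,-13,-15,0],
  ],
)

```text
clock: 8.22
position: [0.4066, -0.1799, 0.3256]
ee_rot: [-1.372, 0.91, -0.91]
force: [-0.7, 0.6, 1.0]
width: 0.9
```

Run:
```python
from h import *
st=arm.observe();print(st["clock"],st["position"],st["width"],st["force"],st["dq"].round(3))
for n in("scene","side"):
    im=imaging.get_image(n);cv2.imwrite(f"pics/{n}3.png",im)
    x,y=(150,150) if n=="scene" else (200,100)
    cv2.imwrite(f"pics/{n}3z.png",cv2.resize(im[y:y+140,x:x+180],None,fx=4,fy=4,interpolation=cv2.INTER_NEAREST))
```

```text
8.225 [ 0.406557   -0.17987389  0.32560015] 0.9000602153767221 [-0.70073789  0.58737776  0.95097318] [-0.     0.002  0.004  0.001 -0.001  0.001  0.002]
```

View pics/scene3z.png

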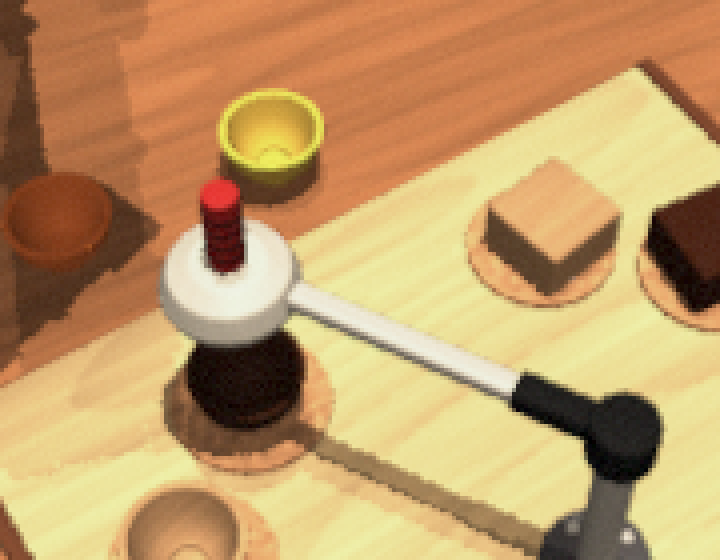

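View pics/side3z.png

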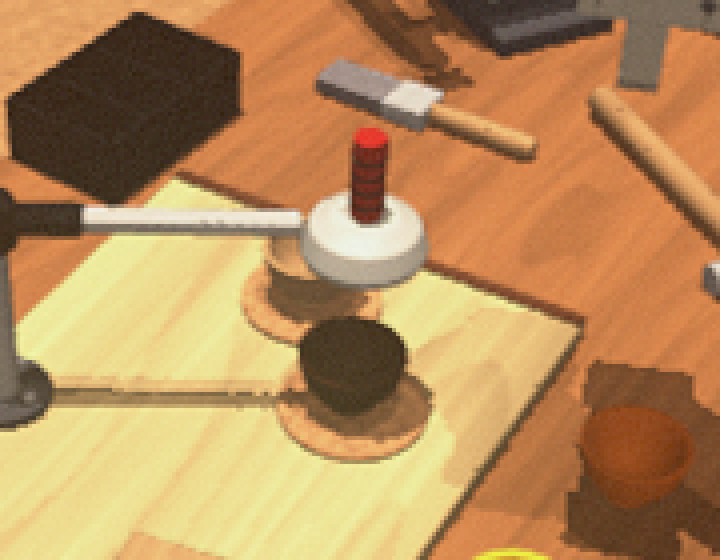

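Run:
```python
from h import *
s=lambda x,y:(x/4+149.6,y/4+149.6); d=lambda x,y:(x/4+199.6,y/4+99.6)
P,e=tri(ray("scene",s(222,193)),ray("side",d(371,138)));print(P,e)
pts=np.array([onz("side",d(*q),.067)[:2] for q in((299,355),(407,355),(353,317))]+[onz("scene",s(*q),.067)[:2] for q in((188,371),(306,371))])
A=np.c_[2*pts,np.ones(5)];x=np.linalg.lstsq(A,(pts**2).sum(1),rcond=None)[0];print("bowl",x[:2],np.sqrt(x[2]+x[:2]@x[:2]),"off",np.linalg.norm(P[:2]-x[:2]))
print(arm.observe()["force"])
```

```text
[ 0.54350772 -0.12018934  0.237186  ] 0.00021997466063091069
bowl [ 0.54340249 -0.11688889] 0.03629328862878539 off 0.003302124760787139
[-0.07021291  0.3955412   0.021942  ]
```

```bash
python3 -c "
from cell import arm
print(arm.sign_off())"
```

```text
the job is handed in; nothing more can be done
None
```

I gripped the red post, swung the lamp arm along its arc until the head was over the dark walnut bowl, let go and backed the gripper clear. I then handed the job in, at about 8.3 s of the 32 s allowed.

- **Lamp position:** After release, the two fixed cameras put the lamp's axis at (0.544, -0.120). That is about 3 mm from the bowl's centre as fitted from those same pictures, and about 5 mm from the centre measured at the start. The limit is 20 mm.
- **Bowl:** It looks upright. In the scene view its rim is in the same place as before.
- **Disagreement:** The bowl's centre came out as (0.548, -0.120) at the start and (0.543, -0.117) in the final fit. I put these few millimetres down to calibration and edge-reading error.
- **Arm at rest:** The force was near zero with the gripper clear. I did not measure the lamp arm's speed directly.

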